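# Snap the control board onto its barbed standoffs

## Robot

A 7-joint arm with a two-finger parallel gripper is mounted at the origin on a cart in front of the work surface, level with it; the furniture and walls round the work are solid. World frame = base frame: x ahead of the robot, y to its left, z up, the work surface at z = 0. Lengths are in m, angles in rad, forces in N, time in s.
With the tool pointing down it reaches from about 0.425 to 0.95 m from the base axis. Payload 4.7 kg.
Tool frame: the origin (TCP) lies between the finger pads; the fingertips stand 25 mm ahead of it and the grasp point (between the pads) lies 6 mm ahead of it; z points along the fingers, y is the line along which they close (so a half turn about z gives the same grasp; the last joint's range is limited). The gripper opens to 85 mm and grips with 20 to 120 N. Pads are 22 mm wide; open, the fingers measure 114 mm over their backs; the gripper's body (76 mm by 85 mm) begins 54 mm behind the grasp point. The pads swing forward as they close: fully open they stand 13 mm farther back than shut.
Start: joints at [1.19, 0.469, -0.049, 1.532, 0.024, 1.141, -0.082], TCP at [0.233, -0.634, 0.256] pointing down, gripper open.
Joint ranges: [-2.59, 2.59], [-0.33, 1.99], [-1.39, 1.29], [0.1, 2.45], [-1.04, 4.18], [0.21, 1.99], [-2.66, 2.66]. Speed limits (rad/s): [2.57, 2.57, 3.14, 3.14, 3.14, 3.14, 3.14].

## Interface

Orientations are given as a 3x3 rotation matrix whose columns are the frame's x, y, z axes.
In Python, from rig import * gives the robot as it stands. Calls block until the motion is done:
- movep(position, orientation): joint-space move of the TCP to a pose.
- move_l(position, attitude=None, feed=0.15, until_force=None): straight line of the TCP; attitude=None keeps the orientation; feed is the mean speed in m/s. With until_force (N) it stops when the force on the tool has changed by that much, and returns True; else False.
- move_joints(angles): joint-space move.
- command_gripper(opening, newtons=None): finger opening in m; newtons is the grip in N (None keeps the last); returns when the fingers have stopped.
- sleep(seconds).
- inverse_kinematics(position, orientation): joint angles nearest the present ones, or None.
- sense(): the state.
- camera(name): name is "scene" or "top"; returns (picture, depth): 400x640x3 uint8, red, green, blue; 400x640 float32, m along the optical axis (not along the pixel's ray), 0 where there is no reading.
- camera_params(name): a dict with "K" (3x3 intrinsics, pixels), "dist" ([k1, k2, p1, p2, k3] as OpenCV has them; the pictures are not rectified), "position" and "rotation" of the camera in the world. Camera axes: x right, y down, z forward; pixel columns grow to the right and rows downward; lengths in m; the calibration is good to about 2 mm. A picture is of the moment at which its call begins. camera_params takes no time and is no camera call.
A pose or a line that the arm cannot do raises Unreachable and nothing moves.
- finish_job(): hands the job in; it is judged then, once.
The state is a dict: "time_s": time; "joint_pos": joint angles; "qd": joint speeds; "joint_efforts": joint torques, N m; "position": TCP position; "tcp_rot": TCP orientation; "wrist_force": force on the tool from outside, world axes, zero at the start; "ft_torque": the same for the moment, N m; "finger_gap": finger opening in m; "gripper_force": force on a finger pad.
Only numpy, scipy, OpenCV 4.12 (cv2) and the standard library are available. Lean on these libraries where they do the work, as an engineer would, in place of code of your own. Each camera call takes 0.05 s, during which the arm holds its last target. There are 200 camera calls.

## Task

Pick up the loose circuit board by the block in its middle and set it onto the three barbed standoffs of the tray, the single hole over the single post. Then press it down with the closed fingertips close to each post in turn until it clicks past the barbs there and lies fully home on all three shoulders. Press gently, so that the sprung deck under the posts never sinks more than 12 mm, leave the board free at the end, and do not disturb the small things standing about.

Things in the scene. Friction and masses are not known exactly. Their poses are not given: they have to be found in the camera images.
- board: loose black circuit board, 140 x 80 x 2.5 mm (x, y, z), 0.18 kg, lying flat on the table, parts upward; origin at the centre of its underside, z up, x toward the end with the single hole; x within 0.35 rad of world x at the start. Three round 10 mm through holes. Between the two holes of the other end stands a terminal strip 9 mm high; beside the single hole lie low parts up to 7 mm high
- block_top (a point): centre of the top face of the dark steel transformer block in the board's middle, 36.5 mm above the board's underside. The block is 40 mm along the board's x, 28 mm along y, 34 mm high: the place to grip, across y; the board's face beside it is bare
- hole_a (a point): centre of the single hole (board x +58, y 0 mm), at the board's underside
- hole_b (a point): centre of the +y hole of the pair (board x -58, y +30 mm), at the board's underside
- hole_c (a point): centre of the -y hole of the pair (board x -58, y -30 mm), at the board's underside
- press_a (a point): bare patch on the board's upper face (a small grey dot), 22 mm inward of hole_a: a place to press so that nearly all of the load (0.81) goes to post a; clear for 14 mm all round
- press_b (a point): the same for hole_b, 18 mm toward the middle along x and 6 mm along y
- press_c (a point): the same for hole_c, 18 mm toward the middle along x and 6 mm along y
- tray: dark steel base plate, 150 x 100 x 6 mm, fixed to the table, origin at the centre of its underside; x points to the end with the single post, within 0.25 rad of world x. On rubber feet over it floats an aluminium deck (146 x 96 mm, upper face 25 mm over the table, 34 mm at its two side flanges) with three white posts in the pattern of the board's holes
- deck (a joint): how far the deck has sunk on its feet, m: 0 unloaded, grows downward, 2 N per mm (0.008 is 16 N); about 0.001 under the board's weight; springs back. It moves straight down and does not tilt
- post_a (a point): single post: centre of its shoulder (white disc, 13 mm across, 40 mm over the table), where the seated board's underside rests. From it rises a pin 7.6 mm thick, 17.5 mm high, tapered to 3 mm over the last 7 mm, with two sprung barbs on its +y and -y sides
- post_b (a point): +y post of the pair, same shape, point on the shoulder. The barbs slope out from 2.5 mm off the post's axis, 14.5 mm above the shoulder, to 7.2 mm off it, 5 mm above; their flat undersides stand 3.7 mm above the shoulder. A board laid loosely on the posts rests on these slopes, its underside about 9 mm above the shoulders
- post_c (a point): -y post of the pair, same shape, point on the shoulder. Each post lets the board through at about 8 to 12 N on that post (10 to 15 N at its press patch), so one push in the middle cannot seat all three; the force drops by some 5 N as the barbs snap out above the board, then rises again on the shoulder, and the board stays on
- vial_1: small vial with a black cap, 22 mm across, 54 mm high, a bystander, may stand between the board and the tray; origin at its foot
- spare_cap: screw cap, 52 mm across, 30 mm high, a bystander; origin at its foot
- dish_amber: shallow glass dish, 68 mm across, 14 mm high, a bystander; origin at its foot
- beaker_small: small beaker, 60 mm high, a bystander; origin at its foot

How it is judged:
On the way:
1. the board is lifted clear of the table, upright (height (world z) of board above 0.03 m and angle between board's own z axis and vertical below 0.35 rad), for 0.1 s.
At the end, for the whole second after the job is handed in: At all three posts the board's underside lies within 1.4 mm of the shoulder, below the barbs, with the hole within 3 mm of the post's axis; the board is at rest and the deck is unloaded (sunk less than 3 mm) (z of hole_a in the frame of post_a below 0.0014 m and horizontal distance between hole_a and post_a below 0.003 m and z of hole_b in the frame of post_b below 0.0014 m and horizontal distance between hole_b and post_b below 0.003 m and z of hole_c in the frame of post_c below 0.0014 m and horizontal distance between hole_c and post_c below 0.003 m and linear speed of board below 0.02 m/s and value of joint deck below 0.003 m); the robot touches nothing.
It fails at once if the deck was pressed down more than 12 mm (24 N with the board's weight) (value of joint deck above 0.012 m).
It fails at once if a bystander was moved by more than 30 mm (distance of any of vial_1, spare_cap, dish_amber, beaker_small from where it was at the start of the episode above 0.03 m).
It also fails if it takes over 58 s, if anything falls off the work surface, if the arm or the gripper's body presses on something with over 40 N, if the wrist force passes 120 N, or if a joint passes its speed limit or range.

## Working session

There is one attempt and no reset: what is moved stays moved. The work goes in short steps, each a Python script; the robot and the scene stay as the last script left them, time stands still between calls to the robot, and variables do not carry over. Pictures are saved under pics/ and viewed, at most 10 in all, crops included, and the job is handed in when it is done.

```bash
ls; mkdir -p pics; python3 - <<'E'
from rig import *
import cv2,numpy as np
for n in("scene","top"):
    p,d=camera(n); np.savez(f"pics/{n}0.npz",p=p,d=d); cv2.imwrite(f"pics/{n}0.png",p[:,:,::-1])
    c=camera_params(n); print(n,c)
print(sense()["time_s"],sense()["wrist_force"])
E
```

```text
pics
scene {'K': array([[370.75560963,   0.        , 317.35534055],
       [  0.        , 370.75560963, 203.00956947],
       [  0.        ,   0.        ,   1.        ]]), 'dist': array([0.01829055, 0.        , 0.        , 0.        , 0.        ]), 'position': array([ 0.04014905, -0.53123484,  0.45570932]), 'rotation': array([[ 0.75396885, -0.31945568,  0.57400265],
       [-0.6566261 , -0.34080278,  0.67282659],
       [-0.01931658, -0.88419542, -0.46671762]])}
top {'K': array([[485.30301501,   0.        , 315.95878872],
       [  0.        , 485.30301501, 195.29120401],
       [  0.        ,   0.        ,   1.        ]]), 'dist': array([-0.02769754,  0.        ,  0.        ,  0.        ,  0.        ]), 'position': array([0.41251545, 0.04473223, 1.28415403]), 'rotation': array([[-1.17999165e-02, -9.94624364e-01,  1.02874374e-01],
       [-9.99929958e-01,  1.16429170e-02, -2.12648795e-03],
       [ 9.17298926e-04, -1.02892261e-01, -9.94692084e-01]])}
0.1 [-1.08984719 -0.67309836 -0.36898611]
```

View pics/scene0.png

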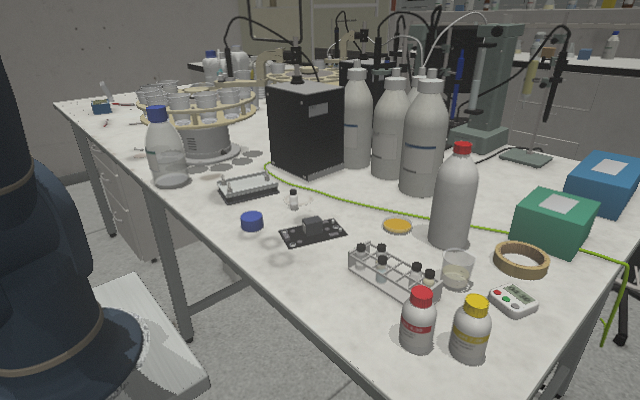

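View pics/top0.png

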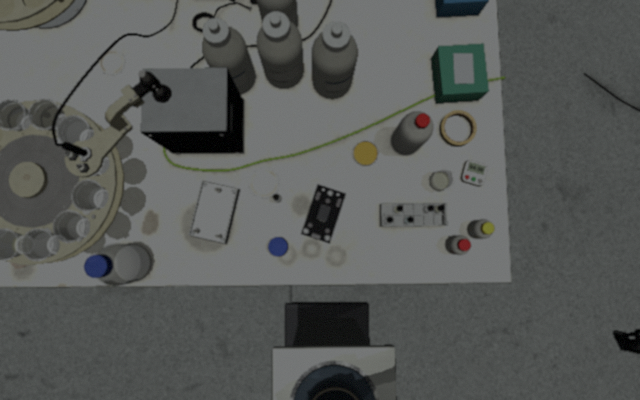

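Scene view: board at (312,232), tray at (247,187), vial (293,199), cap (252,221), dish (397,226). Top view: board (323,213), tray (215,211), vial (276,197), cap (278,246), dish (365,153), beaker (440,180). I'll enlarge the board and tray crops.

```bash
python3 - <<'E'
import cv2,numpy as np
t=cv2.imread("pics/top0.png")[170:265,180:355]; s=cv2.imread("pics/scene0.png")[165:260,200:360]
t=cv2.convertScaleAbs(t,alpha=1.5)
a=cv2.resize(t,None,fx=4.5,fy=4.5,interpolation=cv2.INTER_CUBIC)
b=cv2.resize(s,None,fx=5,fy=5,interpolation=cv2.INTER_CUBIC)
cv2.imwrite("pics/tc.png",a);cv2.imwrite("pics/sc.png",b)
E
```

```text
(no output)
```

View pics/tc.png

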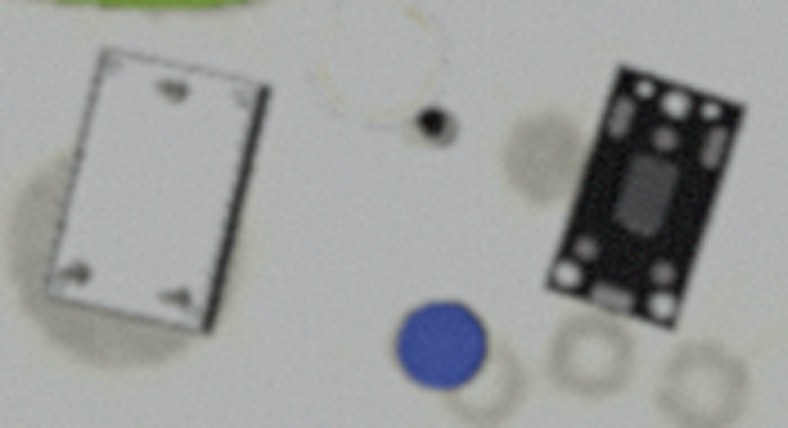

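View pics/sc.png

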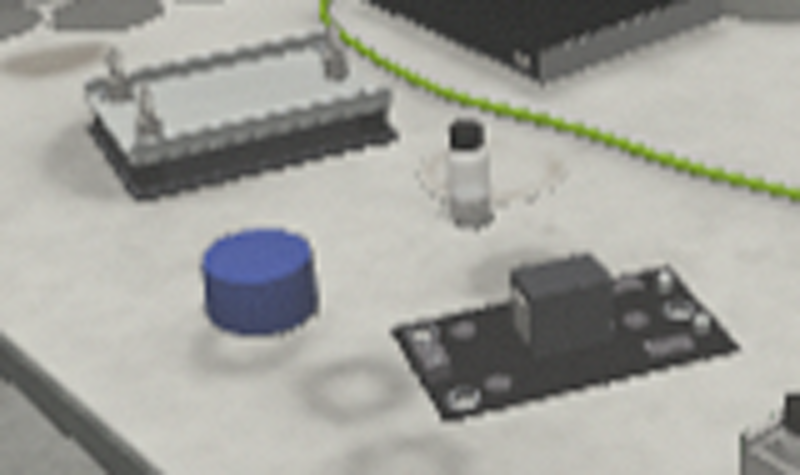

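The top crop shows the board's single hole at its upper end (675,103), with the pair at (567,273) and (662,305). The tray has its single pin at (172,90) and the pair at (75,272) and (178,297). Vial is at (435,125). Next I measure these using depth, colour and both views.

```bash
cat > h.py <<'E'
import numpy as np,cv2
from rig import *
def load(n,tag):
    z=np.load(f"pics/{n}{tag}.npz"); return z["p"],z["d"]
def snap(n,tag):
    p,d=camera(n); np.savez(f"pics/{n}{tag}.npz",p=p,d=d); return p,d
def rays(n,uv):
    c=camera_params(n); q=cv2.undistortPoints(np.float64(uv).reshape(-1,1,2),c["K"],c["dist"])[:,0]
    return c["position"],np.c_[q,np.ones(len(q))]@c["rotation"].T
def onplane(n,uv,z):
    o,r=rays(n,uv); return o+r*((z-o[2])/r[:,2])[:,None]
def tri(uv1,uv2,n1="top",n2="scene"):
    o1,r1=rays(n1,uv1);o2,r2=rays(n2,uv2);out=[]
    for a,b in zip(r1,r2):
        s=np.linalg.lstsq(np.c_[a,-b],o2-o1,rcond=None)[0]
        A,B=o1+a*s[0],o2+b*s[1]; out.append(np.r_[(A+B)/2,np.linalg.norm(A-B)])
    return np.array(out)
def cloud(n,d):
    v,u=np.mgrid[:400,:640]; o,r=rays(n,np.c_[u.ravel(),v.ravel()])
    return (o+r*d.reshape(-1,1)).reshape(400,640,3)
def project(n,X):
    c=camera_params(n); R=c["rotation"].T
    return cv2.projectPoints(np.float64(X).reshape(-1,1,3),cv2.Rodrigues(R)[0],-R@c["position"],c["K"],c["dist"])[0][:,0]
E
cat > m.py <<'E'
from h import *
np.set_printoptions(precision=4,suppress=True)
for n in("top","scene"):
    p,d=load(n,0); W=cloud(n,d); g=p.astype(int).max(2)
    tab=W[(abs(W[...,0]-.5)<.02)&(abs(W[...,1]-.1)<.03)&(W[...,2]<.02)]
    print(n,"table z",np.median(tab[:,2]),tab[:,2].std())
p,d=load("top",0);W=cloud("top",d);g=cv2.cvtColor(p,cv2.COLOR_RGB2GRAY)
# board mask
m=np.zeros_like(g);m[175:250,295:350]=(g[175:250,295:350]<70);
m=cv2.morphologyEx(m,cv2.MORPH_CLOSE,np.ones((3,3)))
cs,h=cv2.findContours(m,cv2.RETR_EXTERNAL,cv2.CHAIN_APPROX_NONE)
c=max(cs,key=cv2.contourArea);r=cv2.minAreaRect(c);print("board rect",r)
print("board rect corners",onplane("top",cv2.boxPoints(r),.0025)[:,:2], "ctr",onplane("top",[r[0]],.0025))
def blob(n,g,u,v,w=6,sign=1):
    a=g[v-w:v+w+1,u-w:u+w+1].astype(float)*sign; a=np.clip(a-np.percentile(a,60),0,None)
    yy,xx=np.mgrid[v-w:v+w+1,u-w:u+w+1]
    k=np.exp(-((xx-u)**2+(yy-v)**2)/(2*2.5**2));
    return np.array([(a*k*xx).sum(),(a*k*yy).sum()])/(a*k).sum()
for nm,(x,y) in dict(a=(675,103),b=(567,273),c=(662,305)).items():
    u,v=180+x/4.5,170+y/4.5; uv=blob("top",g,round(u),round(v),4); print("hole",nm,uv,onplane("top",[uv],.001)[0])
s=(W[...,2]>.025)&(W[...,2]<.06)&(abs(W[...,0]-.39)<.12)
for nm,lo,hi,u0,u1 in(("block",.025,.05,300,350),("deck",.018,.045,180,250),("pins",.042,.075,180,250)):
    k=(W[...,2]>lo)&(W[...,2]<hi); k[:,:u0]=0;k[:,u1:]=0;k[:172]=0;k[255:]=0
    nn,lab,st,ce=cv2.connectedComponentsWithStats(k.astype(np.uint8))
    for i in range(1,nn):
        if st[i,4]>1:
            P=W[lab==i];ctr,sz,an=cv2.minAreaRect(np.float32(P[:,:2])*1000)
            print(nm,st[i,4],ce[i],"mean",P.mean(0),"med z",np.median(P[:,2]),"max",P[:,2].max(),"rect",ctr,sz,an)
E
python3 m.py
```

```text
top table z -0.00035743174176217085 0.002674714438410176
scene table z -0.0012603347672770215 0.0008311615017638375
board rect ((322.9000244140625, 213.30001831054688), (29.725404739379883, 51.86135482788086), 18.434947967529297)
board rect corners [[ 0.4452  0.0836]
 [ 0.5752  0.0389]
 [ 0.5492 -0.0357]
 [ 0.4196  0.0097]] ctr [[0.497  0.0242 0.0025]]
hole a [329.8074 192.6896] [0.5517 0.0051 0.001 ]
hole b [305.3731 230.6842] [0.4517 0.071  0.001 ]
hole c [327.2094 237.8961] [0.432  0.0137 0.001 ]
block 177 [322.7345 212.8079] mean [0.4961 0.0251 0.0358] med z 0.036151167475199975 max 0.042385988982712064 rect (496.40673828125, 25.078895568847656) (27.817745208740234, 42.837608337402344) 70.80596160888672
deck 2065 [213.4673 211.7545] mean [0.5029 0.3091 0.0256] med z 0.02504315202270524 max 0.04346788962412629 rect (502.7356872558594, 308.14825439453125) (98.09673309326172, 146.02235412597656) 76.81575775146484
pins 15 [217.4    189.0667] mean [0.5591 0.2943 0.0508] med z 0.05027916139850741 max 0.05897957049656877 rect (559.3623046875, 294.7744140625) (13.457536697387695, 5.430688858032227) 83.74473571777344
pins 15 [195.3333 230.8667] mean [0.4528 0.3495 0.051 ] med z 0.05047249642405327 max 0.0571407054106019 rect (452.86553955078125, 349.65081787109375) (7.648006439208984, 10.379265785217285) 19.01448631286621
pins 13 [218. 236.] mean [0.4392 0.2917 0.0506] med z 0.05077791022806233 max 0.05618168687844971 rect (439.19134521484375, 292.0758056640625) (9.532057762145996, 5.121898651123047) 89.54240417480469
```

Both colour and depth agree: board at about (0.497, 0.024) with yaw −0.328, tray at about (0.503, 0.308) with yaw −0.230. I'll cross-check the heights from the scene camera and check reachability, then move above the board.

```bash
cat >> h.py <<'E'
def Rd(yaw,flip=False):
    s=-1 if flip else 1
    y=s*np.array([-np.sin(yaw),np.cos(yaw),0]);z=np.array([0,0,-1.]);return np.c_[np.cross(y,z),y,z]
BY,TY=-.328,-.230
B=np.array([.4967,.0243]); T=np.array([.5026,.3078])
def at(o,yaw,x,y): c,s=np.cos(yaw),np.sin(yaw); return o+np.array([c*x-s*y,s*x+c*y])
E
python3 - <<'E'
from h import *
np.set_printoptions(precision=4,suppress=True)
p,d=load("scene",0);W=cloud("scene",d)
k=(np.hypot(W[...,0]-B[0],W[...,1]-B[1])<.03)&(W[...,2]>.033)&(W[...,2]<.05)
print("block top scene",np.median(W[k],0),k.sum())
k=(np.hypot(W[...,0]-T[0],W[...,1]-T[1])<.09)&(W[...,2]>.042)&(W[...,2]<.075)
nn,l,st,ce=cv2.connectedComponentsWithStats(k.astype(np.uint8))
for i in range(1,nn): print("pin scene",st[i,4],W[l==i].mean(0),W[l==i][:,2].max())
for n,(x,y) in dict(a=(58,0),b=(-58,30),c=(-58,-30)).items(): print(n,at(B,BY,x/1e3,y/1e3),at(T,TY,x/1e3,y/1e3))
s=sense();print(s["tcp_rot"],s["wrist_force"])
for o,y in((B,BY),(T,TY)):
  for f in(0,1):
    for z in(.032,.12,.35): print(y,f,z,inverse_kinematics([*o,z],Rd(y,f)))
E
```

```text
block top scene [0.4933 0.0214 0.0352] 122
pin scene 16 [0.5573 0.2941 0.0498] 0.057141258695968034
pin scene 15 [0.4516 0.3482 0.0505] 0.06024287139293372
pin scene 17 [0.4384 0.2907 0.0497] 0.05929831241381073
a [0.5516 0.0056] [0.5591 0.2946]
b [0.4515 0.0714] [0.453  0.3502]
c [0.4321 0.0146] [0.4393 0.2918]
[[ 0.9388  0.3446 -0.0006]
 [ 0.3446 -0.9388  0.0017]
 [-0.     -0.0018 -1.    ]] [-1.0898 -0.6731 -0.369 ]
-0.328 0 0.032 [ 0.3569  0.5951 -0.624   2.1005  0.5943  0.6249  0.5607]
-0.328 0 0.12 [ 0.5115  0.4845 -0.813   2.0462  0.4861  0.8098  0.653 ]
-0.328 0 0.35 [ 0.6948  0.2052 -0.9514  1.7749  0.1757  1.2511  0.9405]
-0.328 1 0.032 [ 0.08    0.5246 -0.2675  2.116   0.2641  0.5318 -2.2807]
-0.328 1 0.12 [ 0.2309  0.395  -0.4466  2.0606  0.2499  0.737  -2.2709]
-0.328 1 0.35 [ 0.435   0.1499 -0.6348  1.7858  0.0939  1.2362 -2.1241]
-0.23 0 0.032 [ 0.0227  0.8234 -0.9221  1.875   0.8478  0.8939  0.0153]
-0.23 0 0.12 [ 0.1112  0.7453 -1.0682  1.8282  0.7583  1.0437  0.0789]
-0.23 0 0.35 [ 0.219   0.5289 -1.2379  1.5729  0.5048  1.4033  0.278 ]
-0.23 1 0.032 [-0.8673  0.6299  0.3329  1.9285 -0.33    0.6361 -2.1267]
-0.23 1 0.12 [-0.872   0.4956  0.3341  1.8859 -0.22    0.7958 -2.2212]
-0.23 1 0.35 [-1.0317  0.2763  0.5248  1.6422 -0.144   1.2618 -2.2802]
```

Heights agree in both views (block top 35–36 mm, pin tips 57–60 mm). Now the pick.

```bash
python3 - <<'E'
from h import *
np.set_printoptions(precision=4,suppress=True)
p=sense()["position"]
move_l([p[0],p[1],.36])
movep([*B,.36],Rd(BY)); movep([*B,.12],Rd(BY))
command_gripper(.06)
print("F",sense()["wrist_force"])
print("hit",move_l([*B,.033],feed=.08,until_force=8))
command_gripper(0.0,60); s=sense();print(s["finger_gap"],s["gripper_force"],s["position"],s["wrist_force"],s["time_s"])
move_l([*B,.15],feed=.1); sleep(.3);s=sense();print(s["finger_gap"],s["position"],s["wrist_force"],s["time_s"])
pt,_=snap("top",1);ps,_=snap("scene",1)
a=cv2.resize(ps[120:260,200:400],None,fx=2.5,fy=2.5);b=cv2.convertScaleAbs(cv2.resize(pt[160:260,260:380],None,fx=2.5,fy=3.5),alpha=1.5)
cv2.imwrite("pics/lift.png",np.hstack([a,b])[:,:,::-1])
E
```

```text
F [-0.4514 -0.0972  0.0152]
hit False
0.027131658742413394 60.458950996398926 [0.4971 0.0241 0.0335] [ 0.4621 -0.6186  6.1329] 6.4083
0.026813219768114897 [0.4966 0.0243 0.1497] [-0.5244 -0.4768 -1.1221] 8.025
```

View pics/lift.png

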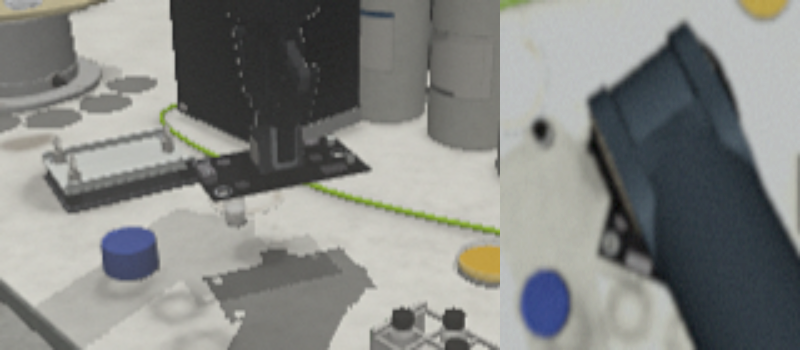

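The board is held level in the scene view, above the shadow. Now carry it over the tray and check the alignment there.

```bash
python3 - <<'E'
from h import *
np.set_printoptions(precision=4,suppress=True)
mid=(B+T)/2
move_l([*T,.15],Rd(TY),feed=.15)
move_l([*T,.108],feed=.1); sleep(.2)
s=sense();print(s["position"],s["tcp_rot"],s["time_s"])
ps,d=snap("scene",2)
x0,y0=190,145
a=cv2.resize(ps[y0:y0+65,x0:x0+110],None,fx=7,fy=7,interpolation=cv2.INTER_CUBIC)
zb=s["position"][2]-.0335
for x,y in((58,0),(-58,30),(-58,-30)):   # predicted holes (red) and board corners at top face
    q=project("scene",[[*at(T,TY,x/1e3,y/1e3),zb+.0025]])[0];print("pred",q)
for x,y in((70,40),(70,-40),(-70,40),(-70,-40)): print("corner",project("scene",[[*at(T,TY,x/1e3,y/1e3),zb+.0025]])[0])
cv2.imwrite("pics/over.png",a[:,:,::-1])
E
```

```text
[0.5029 0.3082 0.1087] [[-0.9737  0.228   0.0011]
 [ 0.228   0.9737  0.0007]
 [-0.0009  0.001  -1.    ]] 10.9333
pred [265.5967 162.3125]
pred [221.3541 166.8368]
pred [227.5091 174.4616]
corner [264.5397 157.0888]
corner [275.0672 166.1898]
corner [216.0043 166.4805]
corner [223.9689 176.7609]
```

View pics/over.png

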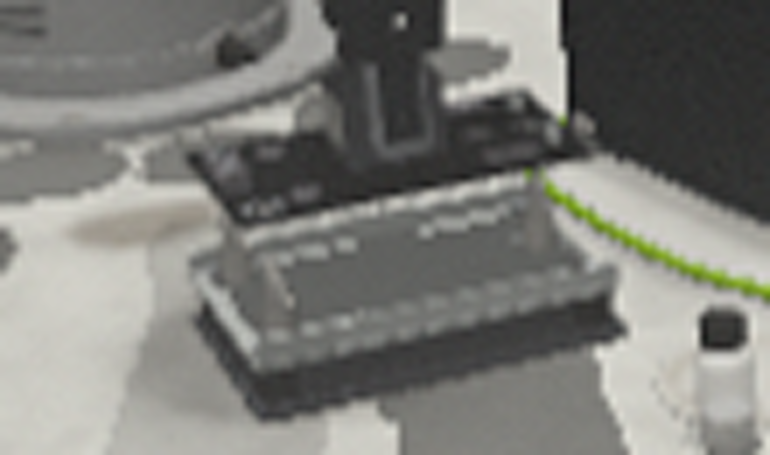

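The observed board corners, at crop (240,225), (188,152) and (598,155), fall within 1 px of the prediction. Alignment is good, so I lower with a force guard.

```bash
python3 - <<'E'
from h import *
np.set_printoptions(precision=4,suppress=True)
f0=sense()["wrist_force"]
hit=move_l([*T,.080],feed=.03,until_force=4); s=sense();print(hit,s["position"],s["wrist_force"]-f0,s["time_s"])
if s["position"][2]<.086:
    command_gripper(.06); sleep(.2)
    move_l([*T,.17],feed=.15); movep([*T+[-.0,-.22],.25],Rd(TY))
    pt,_=snap("top",3);ps,_=snap("scene",3); print(sense()["time_s"])
    a=cv2.resize(ps[150:215,200:290],None,fx=4.4,fy=5,interpolation=cv2.INTER_CUBIC)
    b=cv2.convertScaleAbs(cv2.resize(pt[175:250,180:250],None,fx=5,fy=325/75,interpolation=cv2.INTER_CUBIC),alpha=1.5)
    cv2.imwrite("pics/placed.png",np.hstack([a[:325],b[:325]])[:,:,::-1])
E
```

```text
True [0.5025 0.3086 0.0802] [ 0.2383 -0.5835  5.1897] 11.9083
14.3083
```

View pics/placed.png

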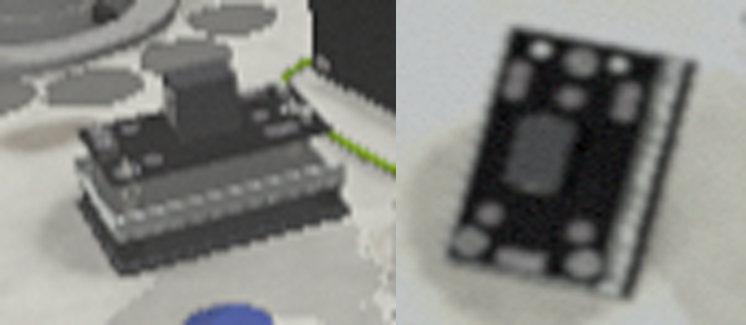

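The board rests on the pins: in both views the holes sit over the posts and it lies level. I'll measure it from depth, then press at a, b and c.

```bash
cat >> h.py <<'E'
def boardpose(tag):
    p,d=load("top",tag);W=cloud("top",d);g=cv2.cvtColor(p,cv2.COLOR_RGB2GRAY)
    L=W-np.r_[T,0];c,s=np.cos(TY),np.sin(TY);x=L[...,0]*c+L[...,1]*s;y=-L[...,0]*s+L[...,1]*c;z=W[...,2]
    near=(abs(x)<.09)&(abs(y)<.06)
    k=near&(z>.06); print("block ctr (tray frame mm)",x[k].mean()*1e3,y[k].mean()*1e3,"top z",np.median(z[k]))
    for n,(a,b) in dict(a=(.036,0),b=(-.040,.024),c=(-.040,-.024)).items():
        q=(np.hypot(x-a,y-b)<.010)&(z>.03)&(z<.062);print(n,"board top z mm",np.median(z[q])*1e3,q.sum())
E
python3 - <<'E'
from h import *
boardpose(3)
command_gripper(0,30)
P=at(T,TY,.036,0)
movep([*P,.12],Rd(TY)); move_l([*P,.088],feed=.1); sleep(.3)
f0=sense()["wrist_force"][2]; t0=sense()["time_s"]
z=.088
log=[]
while z>.052:
    z-=.001; move_l([*P,z],feed=.02); s=sense(); f=s["wrist_force"][2]-f0; log.append((round(s["position"][2]*1e3,1),round(f,1)))
    if f>15: break
print(log, sense()["time_s"]-t0,sense()["time_s"])
E
```

```text
block ctr (tray frame mm) -6.2272017452874024 -1.2245403786114606 top z 0.08318046777549748
a board top z mm 50.545750064848406 48
b board top z mm 51.01113416360747 45
c board top z mm 50.35475838105774 50
[(np.float64(87.0), np.float64(-0.4)), (np.float64(85.9), np.float64(-0.1)), (np.float64(84.9), np.float64(0.0)), (np.float64(83.9), np.float64(0.4)), (np.float64(82.9), np.float64(-0.3)), (np.float64(81.9), np.float64(-0.3)), (np.float64(80.9), np.float64(-0.8)), (np.float64(79.9), np.float64(-0.6)), (np.float64(78.9), np.float64(-0.2)), (np.float64(77.9), np.float64(-0.2)), (np.float64(76.9), np.float64(0.1)), (np.float64(75.9), np.float64(0.4)), (np.float64(75.1), np.float64(0.8)), (np.float64(74.2), np.float64(1.5)), (np.float64(73.2), np.float64(3.3)), (np.float64(72.3), np.float64(5.0)), (np.float64(71.6), np.float64(6.3)), (np.float64(70.7), np.float64(6.9)), (np.float64(70.0), np.float64(7.9)), (np.float64(68.8), np.float64(7.7)), (np.float64(68.0), np.float64(8.7)), (np.float64(66.6), np.float64(3.4)), (np.float64(65.6), np.float64(5.3)), (np.float64(64.9), np.float64(7.9)), (np.float64(64.0), np.float64(9.1)), (np.float64(63.3), np.float64(10.6)), (np.float64(62.6), np.float64(11.7)), (np.float64(61.7), np.float64(13.2)), (np.float64(61.0), np.float64(14.5)), (np.float64(60.2), np.float64(15.8))] 7.5 24.1583
```

Post a clicked: the force dropped from 8.7 to 3.4 N, then rose again on the shoulder. Now b and c.

```bash
cat > press.py <<'E'
from h import *
def press(x,y,z,lim=16.5):
    P=at(T,TY,x,y); p=sense()["position"]
    move_l([*p[:2],.12],feed=.15); move_l([*P,.12],feed=.2); move_l([*P,z],feed=.1); sleep(.2)
    f0=sense()["wrist_force"][2]; log=[]
    while z>.05:
        z-=.001; move_l([*P,z],feed=.02); s=sense(); f=s["wrist_force"][2]-f0; log.append((float(round(s["position"][2]*1e3,1)),float(round(f,1))))
        if f>lim: break
    print(log,s["time_s"])
E
python3 - <<'E'
from press import *
press(-.040,.024,.079); press(-.040,-.024,.079)
p=sense()["position"]; move_l([*p[:2],.15],feed=.15); movep([*T+[0,-.22],.25],Rd(TY))
snap("top",4);boardpose(4);ps,_=snap("scene",4);print(sense()["time_s"])
cv2.imwrite("pics/after.png",cv2.resize(ps[145:225,195:315],None,fx=6,fy=6,interpolation=cv2.INTER_CUBIC)[:,:,::-1])
E
```

```text
[(78.2, -0.8), (76.9, -0.3), (75.9, -0.8), (74.9, -1.0), (74.1, 1.2), (73.2, 2.4), (72.2, 4.6), (71.3, 6.4), (70.5, 6.4), (69.7, 6.7), (68.8, 8.7), (68.0, 9.6), (67.1, 10.5), (65.5, 4.0), (64.6, 5.9), (63.8, 8.5), (63.0, 9.5), (62.2, 11.0), (61.4, 12.1), (60.6, 12.9), (59.8, 15.7), (59.0, 16.9)] 31.5333
[(78.2, 0.2), (76.9, -0.2), (75.9, -0.5), (75.0, 0.5), (74.1, 2.1), (73.2, 2.7), (72.2, 5.0), (71.2, 5.8), (70.4, 7.1), (69.4, 7.3), (68.6, 9.1), (67.7, 9.1), (66.8, 10.2), (65.9, 11.5), (64.4, 4.3), (63.3, 6.1), (62.4, 7.6), (61.6, 10.2), (60.8, 11.5), (60.0, 12.7), (59.2, 14.2), (58.4, 16.3), (57.6, 17.6)] 39.0
block ctr (tray frame mm) -0.12039334741618349 -0.13610243825588755 top z 0.07441985015245756
a board top z mm 41.08251725355095 47
b board top z mm 41.203561531918844 48
c board top z mm 41.27520846013155 49
40.8
```

View pics/after.png

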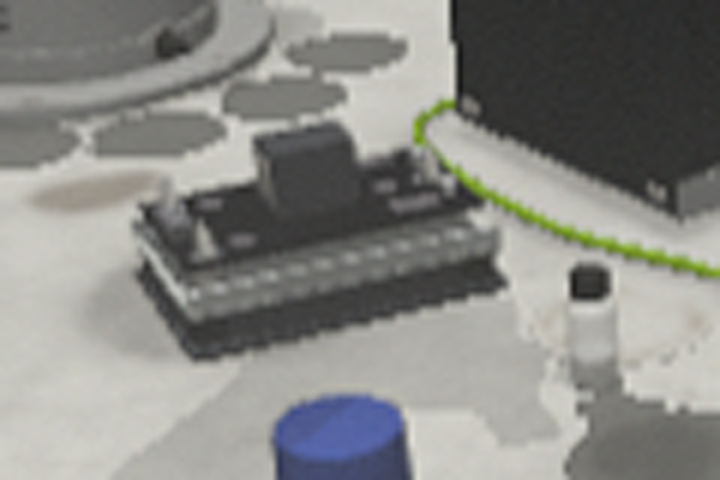

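All three posts clicked. The board lies level with its face at 41.1–41.3 mm at all three patches, and the pins stand through the holes at (205,240), (165,190) and (430,160). Vial and cap still stand.

```bash
python3 -c "
from rig import *
print(finish_job(),sense()['time_s'])"
```

```text
the job is handed in; nothing more can be done
the job is handed in; nothing more can be done
```

The board is seated level on all three posts, each with a clear click. Pressing peaked at about 18 N (estimated deck sink about 10 mm), the board is free, and the job was handed in after about 41 s with no verdict returned.

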